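# Missing-fuse check of the harness tester

## Task

Switch the harness tester off by pressing its red stop button fully down and letting it go. Then pull the blue fuse straight up out of its sprung clip, leaving the yellow and red fuses plugged in, and put it in the white tray. Finally press the green start button fully down and let it go, so that the tester can report the missing fuse.

Things in the scene. Friction and masses are not known exactly. Their poses are not given: they have to be found in the camera images.
- stop_top (a point): centre of the top face of the red push button (stop): round cap 28 mm across, spring-loaded straight down, in a housing on the deck of the grey tester. The two buttons stand 90 mm apart on the front of the deck, either one may be on the left. The raised hood begins 47 mm behind the button's axis, 74 mm above the table
- start_top (a point): centre of the top face of the green push button (start): round cap 28 mm across, spring-loaded straight down, in a housing on the deck of the grey tester. The two buttons stand 90 mm apart on the front of the deck, either one may be on the left. The raised hood begins 47 mm behind the button's axis, 74 mm above the table
- stop (a joint): travel of the red stop button in m: 0 released, 0.006 fully down; its spring needs about 5 N at the bottom and returns it
- start (a joint): travel of the green start button in m: 0 released, 0.006 fully down; its spring needs about 5 N at the bottom and returns it
- tester: grey harness tester console with a black deck and a raised hood with a display at the back, fixed; 110 x 180 mm, deck 50 mm and hood 74 mm above the table. Origin: centre of its underside; x points to the hood, z up
- fuse_strip: black fuse strip fixed to the table, base 64 x 160 x 12 mm; three brass sprung clips in a row along its y axis (y = -45, 0, +45 mm), each holding a fuse whose head is 32 to 56 mm above the table, its ends on two grey posts. A fuse comes out straight up, against a detent of some 5 to 15 N over the first 6 mm. Origin: centre of its underside; z up
- blue_fuse_centre (a point): Blue plug-in fuse, the one to take out; it may be in any of the three clips. This point: centre of its head (26 x 12 x 24 mm in x, y, z; white window), 44 mm above the table while plugged in. x: its 26 mm width, at right angles to the row of fuses; z: up while plugged in
- blue_fuse: the same blue fuse, about 30 g; origin at the lowest point of its metal tongue, 27 mm below the head's centre; axes as there. The tongue (12 x 3.4 mm, with an 8 mm bulb at its end) reaches 15 mm below the head
- yellow_fuse_centre (a point): Yellow plug-in fuse, to be left plugged in. This point: centre of its head (26 x 12 x 24 mm in x, y, z; white window), 44 mm above the table while plugged in. x: its 26 mm width, at right angles to the row of fuses; z: up while plugged in
- red_fuse_centre (a point): Red plug-in fuse, to be left plugged in. This point: centre of its head (26 x 12 x 24 mm in x, y, z; white window), 44 mm above the table while plugged in. x: its 26 mm width, at right angles to the row of fuses; z: up while plugged in
- tray: low open white tray, fixed to the table, 100 x 130 x 22 mm (x, y, z), walls and floor 3 mm thick. Origin: centre of its underside; z up

How it is judged:
On the way, in this order (a step that is already met when the one before it is completed fails the run):
1. the red stop button is pressed fully down (to within 1 mm) while the blue fuse is still in its clip (value of joint stop above 0.005 m and distance of blue_fuse_centre from where it was at the start of the episode below 0.008 m), for 0.03 s.
2. the red stop button is let go and back up (value of joint stop below 0.001 m), for 0.05 s.
3. the blue fuse is in the white tray, let go and at rest (x of blue_fuse_centre in the frame of tray between -0.047 and 0.047 m and y of blue_fuse_centre in the frame of tray between -0.062 and 0.062 m and z of blue_fuse_centre in the frame of tray below 0.04 m and contact force between the fingers and blue_fuse below 0.05 N and linear speed of blue_fuse below 0.03 m/s), for 0.2 s.
4. the green start button is pressed fully down (to within 1 mm) while the blue fuse is in the tray (all of step 3 and value of joint start above 0.005 m), for 0.03 s.
5. the green start button is let go and back up (value of joint start below 0.001 m), for 0.05 s.
At the end, for the whole second after the job is handed in: the blue fuse is at rest in the white tray, standing or lying (its head's centre inside the walls and under 40 mm above the tray's underside), both buttons are back up (within 1 mm), and the yellow and red fuses are still plugged in (within 6 mm of where they were) (all of step 3 and value of joint each of start, stop below 0.001 m and distance of each of yellow_fuse_centre, red_fuse_centre from where it was at the start of the episode below 0.006 m); the robot touches nothing.
It fails at once if the yellow or the red fuse is pulled out (more than 10 mm from its place) (distance of any of yellow_fuse_centre, red_fuse_centre from where it was at the start of the episode above 0.01 m).
It fails at once if the green start button is pressed (over 3 mm) before the blue fuse has been taken away (value of joint start above 0.003 m and distance of blue_fuse_centre from where it was at the start of the episode below 0.03 m).
It fails at once if the red stop button is pressed (over 3 mm) again once the blue fuse is in the tray (value of joint stop above 0.003 m and (x of blue_fuse_centre in the frame of tray between -0.047 and 0.047 m and y of blue_fuse_centre in the frame of tray between -0.062 and 0.062 m and z of blue_fuse_centre in the frame of tray below 0.04 m and contact force between the fingers and blue_fuse below 0.05 N and linear speed of blue_fuse below 0.03 m/s)).
It also fails if it takes over 58 s, if anything falls off the work surface, if the arm or the gripper's body presses on something with over 40 N, if the wrist force passes 120 N, or if a joint passes its speed limit or range.

## Robot

A 6-joint arm with a two-finger parallel gripper is mounted at the origin on a cart in front of the work surface, level with it; the furniture and walls round the work are solid. World frame = base frame: x ahead of the robot, y to its left, z up, the work surface at z = 0. Lengths are in m, angles in rad, forces in N, time in s.
With the tool pointing down it reaches from about 0.275 to 0.75 m from the base axis. Payload 10.2 kg.
Tool frame: the origin (TCP) lies at the very end of the fingers, on their centre line; the grasp point (between the pads) lies 19 mm behind it (grasp_offset is the z of the grasp point in the tool frame, in m); z points along the fingers, y is the line along which they close (so a half turn about z gives the same grasp; the last joint's range is limited). The gripper opens to 85 mm and grips with 20 to 120 N. Pads are 22 mm wide; open, the fingers measure 114 mm over their backs; the gripper's body (76 mm by 85 mm) begins 54 mm behind the grasp point. The pads swing forward as they close: fully open they stand 13 mm farther back than shut.
Start: joints at [0.963, 0.313, 1.498, -0, 1.331, -0.223], TCP at [0.197, 0.487, 0.231] pointing down, gripper open.
Joint ranges: [-2.94, 2.94], [-0.97, 2.17], [0.19, 2.56], [-1.23, 4.37], [0.02, 3.11], [-2.88, 2.88]. Speed limits (rad/s): [2.39, 2.39, 3.01, 3.14, 3.14, 3.14].

## Interface

Orientations are given as a unit quaternion [w, x, y, z].
In Python, from cell import * gives the robot as it stands. The module is installed in compiled form; this text tells all that it offers.
- The arm moves only by the tool step_arm, never from a script. Its argument "deltas" is a list that holds one entry, the list of rows, each a list of 4 numbers: the shift along the tool's x, y, z in m, then the turn about the tool's z in degrees. In form: [[[x, y, z, roll], ...]]. A call has 1 to 10 rows; each row is the pose to reach, as a shift and turn from the pose commanded when the call began, along the tool's axes at that moment; what a row does not reach only later rows make up. A row lasts 1/12 s, in which the tool goes at most 41.7 mm and 7.16 degrees, less where a joint would pass 70% of its speed; a pose out of reach is approached as far as the arm can. A call with a gripper value outside its range is refused whole. "claw" is the finger opening in m, from 0 to 0.0854, set as the call begins (left out, the last holds). The fingers move at their own pace and stop on an object; "squeeze" is the grip in N (left out, the last holds). Time passes only in rows, so rows that repeat a pose let the fingers close. It gives the time, the measured TCP pose, the force, the opening and the grip force at its end, in the units of the state.
- observe(): the state, without advancing time (a new reading comes with each control period).
- capture(name): name is "side" or "top" or "wrist"; returns a dict with "color" (480x640x3 uint8, red, green, blue), "fx", "fy", "cx", "cy" (pixels), "R" (3x3) and "t" (3): a world point X has camera coordinates R X + t. Camera axes: x right, y down, z forward; pixel columns grow to the right and rows downward; lengths in m; the calibration is good to about 2 mm. A picture is of the moment at which its call begins. There is no depth.
- close_job(): hands the job in; it is judged then, once.
The state is a dict: "clock": time; "joint_pos": joint angles; "qvel": joint speeds; "tau": joint torques, N m; "tcp_pos": TCP position; "ee_rot": TCP orientation; "force": force on the tool from outside, world axes, zero at the start; "moment": the same for the moment, N m; "opening": finger opening in m; "finger_force": force on a finger pad.
Only numpy, scipy, OpenCV 4.12 (cv2) and the standard library are available. Lean on these libraries where they do the work, as an engineer would, in place of code of your own. Each camera call takes 0.05 s, during which the arm holds its last target. There are 200 camera calls.

## Working session

There is one attempt and no reset: what is moved stays moved. The work goes in short steps, Python scripts to look and compute and a tool call to move; the robot and the scene stay as the last step left them, time stands still between calls to the robot, and variables do not carry over. Pictures are saved under pics/ and viewed, at most 10 in all, crops included, and the job is handed in when it is done.

Besides the shell and the picture viewer there is one more tool, called after "Request:" by a JSON object that holds its "name" and its "arguments", one argument or row to a line. step_arm: Moves the arm, as the interface text tells. Its arguments: {"type":"object","properties":{"deltas":{"type":"array"},"claw":{"type":"number"},"squeeze":{"type":"number"}},"required":["deltas"]}

```bash
mkdir -p pics; cat > h.py <<'E'
import numpy as np, cv2
from cell import *
def shot(n,f):
    c=capture(n); cv2.imwrite('pics/'+f,c['color'][:,:,::-1]); np.savez('pics/'+f+'.npz',**c); return c
def load(f): return dict(np.load('pics/'+f+'.npz'))
def tri(obs):
    A=[];b=[]
    for f,u,v in obs:
        c=load(f); x=(u-c['cx'])/c['fx']; y=(v-c['cy'])/c['fy']
        R,t=c['R'],c['t']
        for a,r in ((x,0),(y,1)): A.append(R[r]-a*R[2]); b.append(a*t[2]-t[r])
    A=np.array(A);b=np.array(b); X,*_=np.linalg.lstsq(A,b,rcond=None); return X,A@X-b
def onz(f,u,v,z):
    c=load(f); d=c['R'].T@np.array([(u-c['cx'])/c['fx'],(v-c['cy'])/c['fy'],1]); o=-c['R'].T@c['t']
    return o+d*(z-o[2])/d[2]
E
python3 - <<'E'
from h import *
shot('top','top0.png');shot('side','side0.png');s=observe();print(s)
for f in('top0.png','side0.png'):
    c=load(f);print(c['fx'],-c['R'].T@c['t'],c['R'].round(2).tolist())
E
```

```text
{'clock': 0.1, 'joint_pos': array([ 9.62590770e-01,  3.13428496e-01,  1.49834858e+00,  1.36439720e-05,
        1.33101282e+00, -2.23379006e-01]), 'qvel': array([-0.00096729, -0.00050346, -0.00194438, -0.00168771,  0.00060688,
        0.0014977 ]), 'tau': array([ 3.14005105e-03, -4.12895107e+01, -2.60140783e+01, -1.40302254e-04,
        3.04864770e-03,  1.49060975e-05]), 'tcp_pos': array([0.19694925, 0.48641359, 0.2307794 ]), 'ee_rot': array([-2.47851606e-04,  1.91229750e-01,  9.81545121e-01, -5.44936587e-04]), 'force': array([0.02508404, 0.10762112, 0.33645251]), 'moment': array([ 0.00440076,  0.01807998, -0.00140297]), 'finger_force': 0.0, 'opening': 0.08549697831302737}
458.0072771077913 [ 0.39339917 -0.06377711  0.99513555] [[0.01, -1.0, -0.03], [-0.99, -0.0, -0.15], [0.15, 0.03, -0.99]]
577.6147546168048 [1.3933085  0.19164518 0.74681628] [[-0.26, 0.97, -0.01], [0.57, 0.14, -0.81], [-0.78, -0.21, -0.59]]
```

View pics/top0.png

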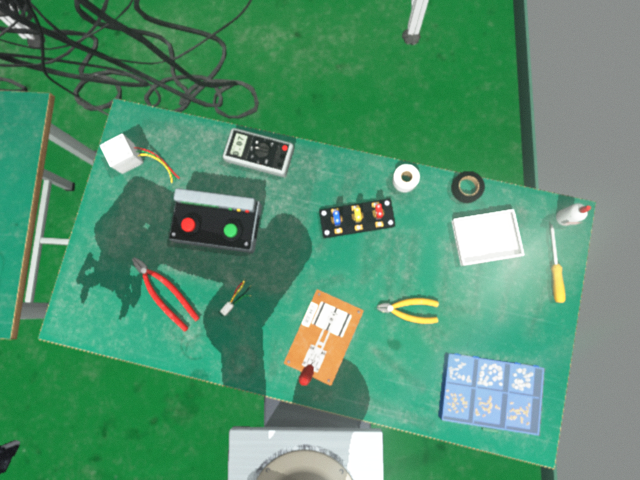

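View pics/side0.png

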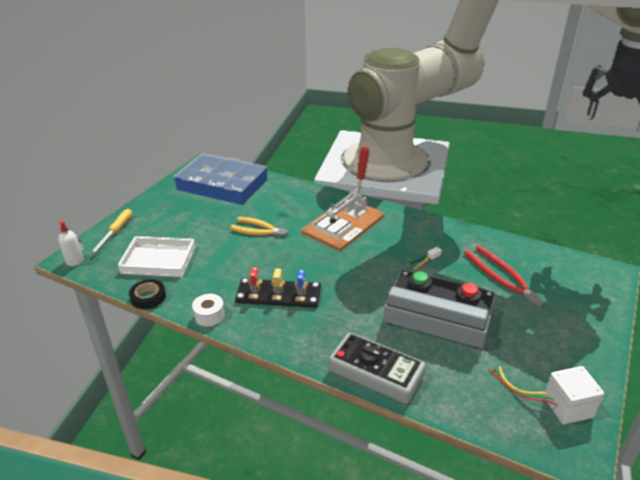

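Top view: red button at about (188,225), green at (231,231), fuses blue (337,217), yellow (357,214) and red (378,211), tray centre about (488,237). The side view shows the same things. I'll enlarge both.

```bash
python3 - <<'E'
from h import *
a=cv2.imread('pics/top0.png');b=cv2.imread('pics/side0.png')
L=cv2.resize(a[180:270,160:400],None,fx=3.33,fy=3.33,interpolation=cv2.INTER_CUBIC)
M=cv2.resize(b[255:335,230:500],(799,237),interpolation=cv2.INTER_CUBIC)
cv2.imwrite('pics/crop0.png',np.vstack([L[:,:799],M])); print(L.shape)
def blob(f,m,x0,x1,y0,y1):
    h=cv2.cvtColor(cv2.imread('pics/'+f),cv2.COLOR_BGR2HSV)[y0:y1,x0:x1]
    H,S,V=[h[...,i].astype(int) for i in range(3)]
    k=(S>130)&(V>70)&{'r':(H<8)|(H>172),'g':(H>50)&(H<85)&(V>110),'b':(H>95)&(H<130),'y':(H>18)&(H<35)}[m]
    n,l,st,ce=cv2.connectedComponentsWithStats(k.astype(np.uint8))
    i=1+st[1:,4].argmax(); print(f,m,st[i]+[x0,y0,0,0,0],ce[i]+[x0,y0])
for m,B in dict(r=(170,215,210,245),g=(215,245,220,242),b=(325,350,200,230),y=(348,368,200,230)).items(): blob('top0.png',m,*B)
blob('top0.png','r',368,392,198,228)
for m,B in dict(r=(455,485,278,305),g=(408,435,268,290),b=(292,310,265,300),y=(268,286,265,300)).items(): blob('side0.png',m,*B)
blob('side0.png','r',245,264,262,298)
E
```

```text
(300, 799, 3)
top0.png r [181 217  15  15 182] [187.73076923 224.28021978]
top0.png g [224 224  14  14 150] [230.08       230.17333333]
top0.png b [333 212   7  13  58] [336.56896552 217.89655172]
top0.png y [351 206  12  16  99] [356.80808081 214.        ]
top0.png r [375 203   9  15  67] [378.98507463 210.58208955]
side0.png r [462 283  17  14 190] [469.18421053 289.52105263]
side0.png g [415 272   3   3   5] [416.  272.8]
side0.png b [297 270   8  18  77] [300.1038961  278.16883117]
side0.png y [273 277   9   9  59] [276.38983051 281.45762712]
side0.png r [250 269   8  16  84] [253.35714286 276.58333333]
```

View pics/crop0.png

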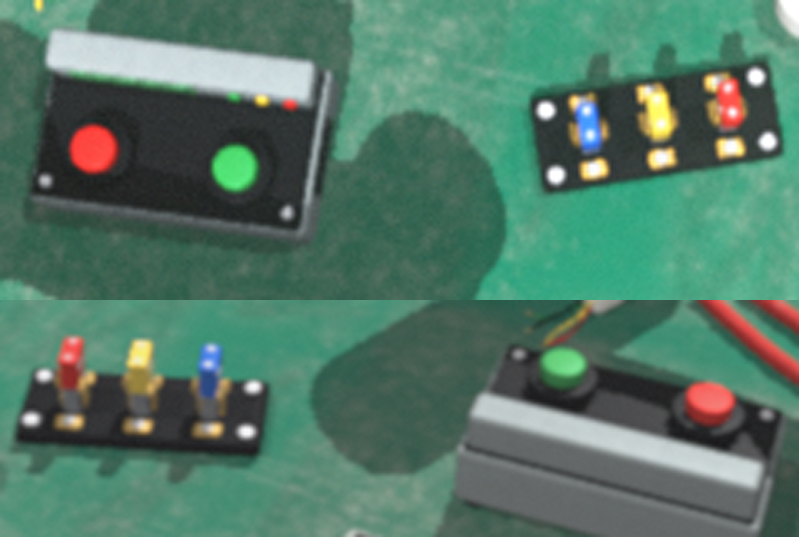

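Enlarged crop: in the top view the red cap centre is at (187.9,224.5), green at (230.3,230.2), the blue fuse top at (336.3,216.6) and the red fuse top at (379.5,210.9). In the side view the red cap top is at (469.9,287.1), green at (420.5,275.3), blue top at (301.3,271.9) and red fuse top at (254.3,268.9).

```bash
python3 - <<'E'
from h import *
P={'stop':((187.9,224.5),(469.9,287.1)),'start':((230.3,230.2),(420.5,275.3)),'blue':((336.3,216.6),(301.3,271.9)),'redf':((379.5,210.9),(254.3,268.9)),'tray':((487.8,237.3),(161,256.5))}
X={}
for k,(a,b) in P.items():
    X[k],r=tri([('top0.png',*a),('side0.png',*b)]); print(k,X[k].round(4),abs(r).max().round(4))
d=X['stop']-X['start'];print(np.hypot(*d[:2]),np.degrees(np.arctan2(d[1],d[0])))
d=X['blue']-X['redf'];print(np.hypot(*d[:2]),np.degrees(np.arctan2(d[1],d[0])))
for a in((453,219),(514,209),(523,257),(461,264)):print(onz('top0.png',*a,.022).round(3))
from scipy.spatial.transform import Rotation as Ro
q=observe()['ee_rot'];print(Ro.from_quat(np.roll(q,-1)).as_matrix().round(3))
E
```

```text
stop [0.5714 0.2436 0.0711] 0.0006
start [0.5595 0.1548 0.0709] 0.0006
blue [ 0.5903 -0.0636  0.0599] 0.0007
redf [ 0.6024 -0.1532  0.059 ] 0.001
tray [ 0.5536 -0.3868  0.0095] 0.0047
0.0896057088152112 82.35214715405682
0.09043988368234315 97.70371614408738
[ 0.593 -0.315  0.022]
[ 0.615 -0.446  0.022]
[ 0.511 -0.459  0.022]
[ 0.496 -0.328  0.022]
[[-0.927  0.375 -0.001]
 [ 0.375  0.927 -0.001]
 [ 0.    -0.001 -1.   ]]
```

Request:
{"name": "step_arm", "arguments": {
  "deltas": [
    [[-0.04,-0.008,0.01,-5],[-0.08,-0.016,0.02,-10],[-0.12,-0.024,0.03,-15],[-0.16,-0.032,0.04,-20],[-0.2,-0.04,0.05,-25],[-0.24,-0.048,0.06,-29.7],[-0.28,-0.055,0.07,-29.7],[-0.32,-0.062,0.08,-29.7],[-0.36,-0.07,0.09,-29.7],[-0.4,-0.078,0.1,-29.7]]
  ],
  "claw": 0,
  "squeeze": 40
}}

```text
clock: 0.93
tcp_pos: [0.5375, 0.2643, 0.1312]
ee_rot: [-0.0, -0.067, 0.998, -0.0]
force: [0.2, 1.2, 0.5]
opening: -0.0003
finger_force: 0.0
```

Request:
{"name": "step_arm", "arguments": {
  "deltas": [
    [[-0.02,-0.016,0.02,0],[-0.03,-0.025,0.04,0],[-0.03,-0.025,0.05,0],[-0.03,-0.025,0.05,0],[-0.03,-0.025,0.05,0]]
  ]
}}

```text
clock: 1.35
tcp_pos: [0.5684, 0.2456, 0.082]
ee_rot: [-0.001, -0.067, 0.998, 0.0]
force: [0.5, 0.3, 1.4]
opening: -0.0003
finger_force: 0.0
```

```bash
python3 - <<'E'
from h import *
shot('wrist','w1.png')
E
```

```text
(no output)
```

View pics/w1.png

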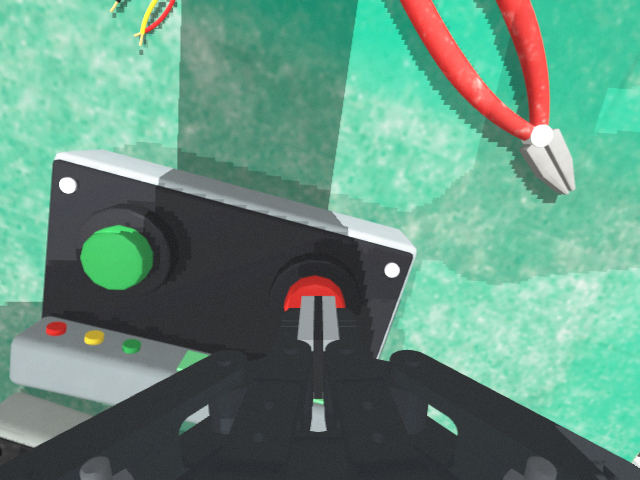

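The wrist view shows the closed finger tips over the red cap, laterally centred at about (318,300). I'll press down.

Request:
{"name": "step_arm", "arguments": {
  "deltas": [
    [[0,0,0.006,0],[0,0,0.009,0],[0,0,0.011,0],[0,0,0.013,0],[0,0,0.015,0],[0,0,0.015,0]]
  ]
}}

```text
clock: 1.9
tcp_pos: [0.5691, 0.2453, 0.0671]
ee_rot: [0.0, -0.067, 0.998, 0.0]
force: [-2.9, 2.3, 5.0]
opening: -0.0001
finger_force: 2.1
```

Request:
{"name": "step_arm", "arguments": {
  "deltas": [
    [[0,0,0.001,0],[0,0,0.002,0],[0,0,0.002,0]]
  ]
}}

```text
clock: 2.15
tcp_pos: [0.5693, 0.2453, 0.066]
ee_rot: [0.0, -0.067, 0.998, 0.0]
force: [-5.0, 2.5, 9.3]
opening: 0.0001
finger_force: 4.8
```

Request:
{"name": "step_arm", "arguments": {
  "deltas": [
    [[0,0,0.001,0],[0,0,0.002,0],[0,0,0.002,0]]
  ]
}}

```text
clock: 2.4
tcp_pos: [0.5694, 0.2453, 0.0658]
ee_rot: [0.001, -0.067, 0.998, 0.0]
force: [-10.6, -0.2, 23.3]
opening: -0.0
finger_force: 11.5
```

Request:
{"name": "step_arm", "arguments": {
  "deltas": [
    [[0,0,-0.012,0],[0,0,-0.03,0],[0,-0.02,-0.055,0],[0.003,-0.06,-0.055,0],[0.006,-0.1,-0.055,0],[0.009,-0.14,-0.055,0],[0.012,-0.18,-0.055,0],[0.015,-0.22,-0.055,0],[0.018,-0.26,-0.055,0],[0.02,-0.3,-0.055,0]]
  ],
  "claw": 0.034
}}

```text
clock: 3.23
tcp_pos: [0.589, -0.0574, 0.1179]
ee_rot: [-0.0, -0.067, 0.998, -0.0]
force: [0.8, -0.4, 0.4]
opening: 0.0345
finger_force: 0.0
```

Request:
{"name": "step_arm", "arguments": {
  "deltas": [
    [[0,0,0,0],[0,0,0,0]]
  ]
}}

```text
clock: 3.4
tcp_pos: [0.5893, -0.0573, 0.1177]
ee_rot: [-0.0, -0.065, 0.998, -0.0]
force: [0.2, 0.6, 0.6]
opening: 0.0341
finger_force: 0.0
```

```bash
python3 - <<'E'
from h import *
shot('wrist','w2.png')
s=observe();print(s['tcp_pos'],s['opening'])
c=load('w2.png')
for p in ([.5903,-.0636,.056],[.6024,-.1532,.056],s['tcp_pos']):
    q=c['R']@p+c['t'];print(c['fx']*q[0]/q[2]+c['cx'],c['fy']*q[1]/q[2]+c['cy'])
E
```

```text
[ 0.58918988 -0.05568824  0.11770698] 0.03400880158606552
308.5199946826932 267.9417642123527
150.68670200369021 268.6706717913613
324.42873967515453 318.3168235450064
```

View pics/w2.png

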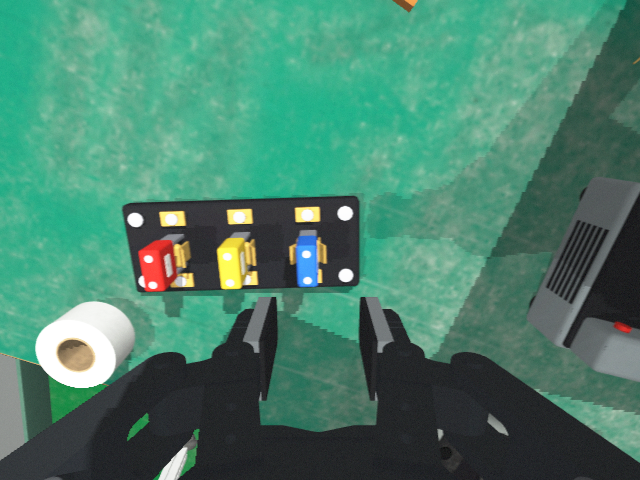

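The blue top face is at about (307,268), matching the prediction. The brass clip prongs flank its head below. I'll take an enlarged crop to judge their height.

```bash
python3 - <<'E'
from h import *
a=cv2.imread('pics/w2.png');b=cv2.imread('pics/side0.png')
A=cv2.resize(a[195:300,120:360],(800,350),interpolation=cv2.INTER_CUBIC)
B=cv2.resize(b[262:306,235:325],(510,250),interpolation=cv2.INTER_CUBIC)
B=cv2.copyMakeBorder(B,0,0,0,290,cv2.BORDER_CONSTANT)
cv2.imwrite('pics/c2.png',np.vstack([A,B]))
E
```

```text
(no output)
```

View pics/c2.png

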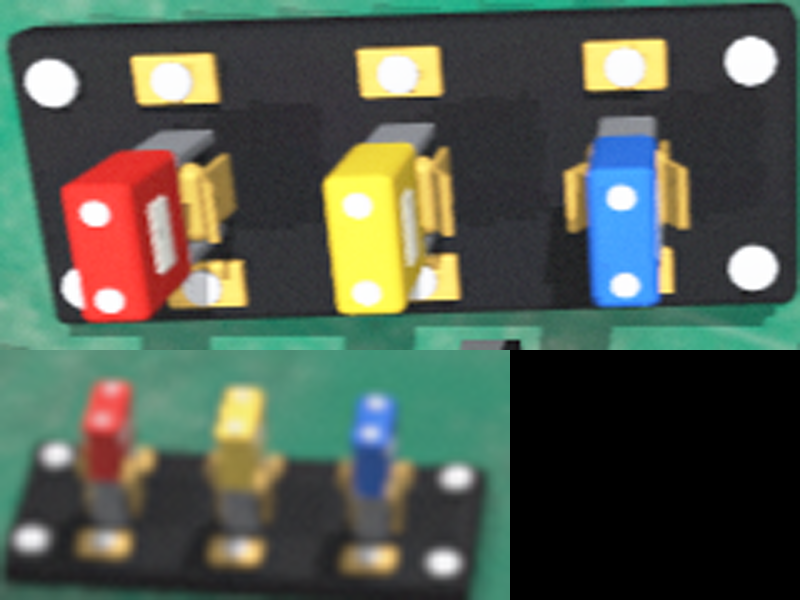

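Side crop: the prong tops come up to around head mid-low on the row sides, so I'll grip across the 26 mm width. In the wrist view the blue top face centre is at (307.2,265.2).

```bash
python3 - <<'E'
from h import *
X,r=tri([('top0.png',336.3,216.6),('side0.png',301.3,271.9),('w2.png',307.2,265.2)]);print(X,abs(r).max())
print(tri([('top0.png',336.3,216.6),('w2.png',307.2,265.2)])[0],onz('w2.png',307.2,265.2,.056),onz('top0.png',336.3,216.6,.056))
s=observe();print(s['joint_pos'],s['tcp_pos'])
E
```

```text
[ 0.58914483 -0.06407317  0.05863061] 0.001534824400927004
[ 0.59494265 -0.06426081  0.03853121] [ 0.58874571 -0.06455203  0.056     ] [ 0.59126454 -0.06426983  0.056     ]
[-2.91967784e-01  5.63179175e-01  1.43256579e+00 -1.74775764e-04
  1.14624784e+00 -1.99481040e+00] [ 0.58918988 -0.05568824  0.11770698]
```

Request:
{"name": "step_arm", "arguments": {
  "deltas": [
    [[0,-0.004,0,7],[0.001,-0.009,0,14],[0.001,-0.009,0,21],[0.001,-0.009,0,28],[0.001,-0.009,0,35],[0.001,-0.009,0,42],[0.001,-0.009,0,49],[0.001,-0.009,0,56],[0.001,-0.009,0,63],[0.001,-0.009,0,70]]
  ],
  "claw": 0.05
}}

```text
clock: 4.28
tcp_pos: [0.5895, -0.0626, 0.1179]
ee_rot: [-0.0, 0.519, 0.855, -0.0]
force: [0.5, -0.0, 0.0]
opening: 0.0501
finger_force: 0.0
```

Request:
{"name": "step_arm", "arguments": {
  "deltas": [
    [[0,0,0,7],[0,0,0,14],[0,0,0,20],[0,0,0,20]]
  ]
}}

```text
clock: 4.62
tcp_pos: [0.5895, -0.0627, 0.1179]
ee_rot: [-0.0, 0.659, 0.752, -0.0]
force: [0.4, -0.8, 0.7]
opening: 0.0501
finger_force: 0.0
```

```bash
python3 - <<'E'
from h import *
shot('wrist','w3.png')
print(np.mean([ (capture('wrist'),observe()['tcp_pos'])[1] for _ in range(3)],0))
a=cv2.imread('pics/w3.png');cv2.imwrite('pics/w3v.png',a)
E
```

```text
[ 0.58954286 -0.06327021  0.11797646]
```

View pics/w3v.png

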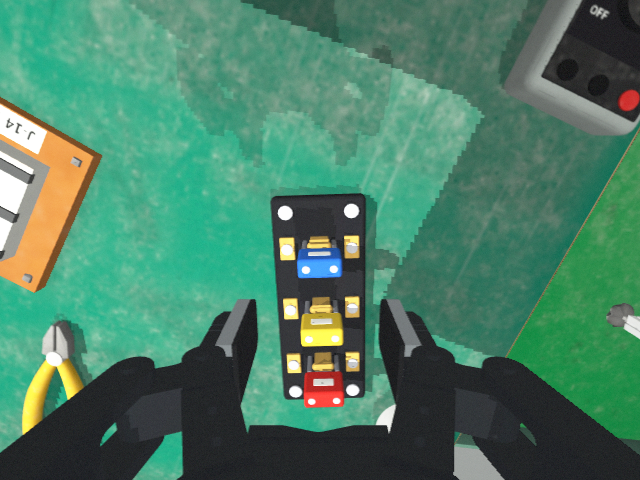

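The blue fuse top is at (320,268), between the open fingers and aligned with them. I'll descend.

Request:
{"name": "step_arm", "arguments": {
  "deltas": [
    [[-0.001,0,0.03,0],[-0.001,0,0.055,0],[-0.001,0,0.065,0],[-0.001,0,0.075,0],[-0.001,0,0.082,0],[-0.001,0,0.082,0]]
  ]
}}

```text
clock: 5.32
tcp_pos: [0.5895, -0.0649, 0.0354]
ee_rot: [-0.0, 0.658, 0.753, -0.0]
force: [0.3, -0.5, 0.7]
opening: 0.0501
finger_force: 0.0
```

Request:
{"name": "step_arm", "arguments": {
  "deltas": [
    [[0,0,0,0],[0,0,0,0],[0,0,0,0],[0,0,0,0],[0,0,0,0],[0,0,0,0]]
  ],
  "claw": 0.015,
  "squeeze": 60
}}

```text
clock: 5.82
tcp_pos: [0.5904, -0.0653, 0.0373]
ee_rot: [0.001, 0.658, 0.753, 0.0]
force: [-0.5, 0.8, 5.5]
opening: 0.0245
finger_force: 59.1
```

Request:
{"name": "step_arm", "arguments": {
  "deltas": [
    [[0,0,-0.003,0],[0,0,-0.006,0],[0,0,-0.01,0],[0,0,-0.015,0],[0,0,-0.03,0],[0,0,-0.055,0],[0,0,-0.08,0],[0,0,-0.08,0]]
  ]
}}

```text
clock: 6.48
tcp_pos: [0.592, -0.0656, 0.1217]
ee_rot: [0.004, 0.658, 0.753, 0.002]
force: [0.8, -0.2, 1.0]
opening: 0.024
finger_force: 59.9
```

```bash
python3 - <<'E'
from h import *
shot('wrist','w4.png');s=observe();print(s['tcp_pos'],s['opening'],s['finger_force'],s['ee_rot'])
b=shot('side','s4.png')['color'][:,:,::-1]
a=cv2.imread('pics/w4.png')
cv2.imwrite('pics/v4.png',np.hstack([cv2.resize(a,(400,300)),cv2.resize(b[200:320,230:390],(400,300))]))
E
```

```text
[ 0.59103502 -0.06532684  0.11921542] 0.02432959430175456 59.91725206375122 [0.00264735 0.65829669 0.75275287 0.00125641]
```

View pics/v4.png

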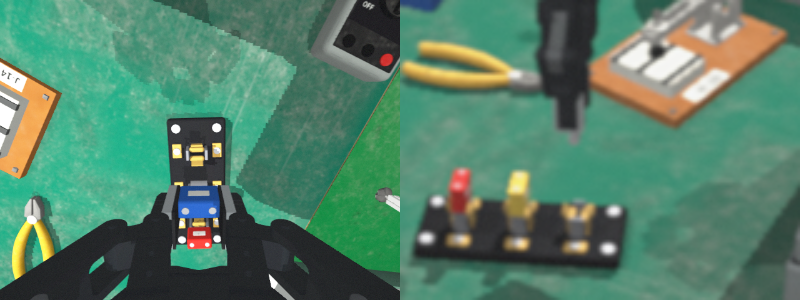

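The blue fuse is held and its clip is empty; yellow and red are still in place. Carrying it to the tray at about (0.554,-0.387).

Request:
{"name": "step_arm", "arguments": {
  "deltas": [
    [[-0.035,-0.009,0,0],[-0.07,-0.018,0,0],[-0.105,-0.026,0,0],[-0.14,-0.035,0,0],[-0.175,-0.044,0,0],[-0.21,-0.053,0,0],[-0.245,-0.062,0,0],[-0.28,-0.07,0,0],[-0.314,-0.079,0,0],[-0.314,-0.079,0,0]]
  ]
}}

```text
clock: 7.42
tcp_pos: [0.5509, -0.3924, 0.1143]
ee_rot: [-0.0, 0.66, 0.751, -0.001]
force: [-0.8, -0.4, -0.5]
opening: 0.0245
finger_force: 59.9
```

Request:
{"name": "step_arm", "arguments": {
  "deltas": [
    [[0,0,0.03,0],[0,0,0.06,0],[0,0,0.08,0],[0,0,0.088,0],[0,0,0.091,0],[0,0,0.091,0]]
  ]
}}

```text
clock: 7.92
tcp_pos: [0.5532, -0.3865, 0.0248]
ee_rot: [-0.0, 0.658, 0.753, 0.0]
force: [-0.7, -0.5, -0.0]
opening: 0.0246
finger_force: 60.0
```

Request:
{"name": "step_arm", "arguments": {
  "deltas": [
    [[0,0,0.002,0],[0,0,0.002,0],[0,0,0.002,0],[0,0,0.002,0],[0,0,0.002,0]]
  ],
  "claw": 0.042
}}

```text
clock: 8.33
tcp_pos: [0.5533, -0.3869, 0.0234]
ee_rot: [0.0, 0.658, 0.753, -0.0]
force: [-0.1, -0.5, 0.5]
opening: 0.042
finger_force: 0.0
```

Request:
{"name": "step_arm", "arguments": {
  "deltas": [
    [[0,0,-0.01,0],[0,0,-0.025,0],[0,0,-0.05,0],[0,0,-0.08,0],[0,0,-0.1,0],[0,0,-0.1,0],[0,0,-0.1,0]]
  ]
}}

```text
clock: 8.92
tcp_pos: [0.5535, -0.3871, 0.1248]
ee_rot: [0.001, 0.658, 0.753, -0.0]
force: [-0.7, -0.1, -0.4]
opening: 0.042
finger_force: 0.0
```

```bash
python3 - <<'E'
from h import *
b=shot('side','s5.png')['color'][:,:,::-1]
t=shot('top','t5.png')['color'][:,:,::-1]
cv2.imwrite('pics/v5.png',np.hstack([cv2.resize(t[180:300,340:560],(440,240)),cv2.resize(b[220:340,100:280],(360,240))]))
s=observe();print(s['tcp_pos'],s['joint_pos'])
E
```

```text
[ 0.55280877 -0.3864534   0.12217312] [-7.83378505e-01  7.35195281e-01  1.12106633e+00 -4.32860782e-05
  1.28697742e+00 -9.16882994e-01]
```

View pics/v5.png

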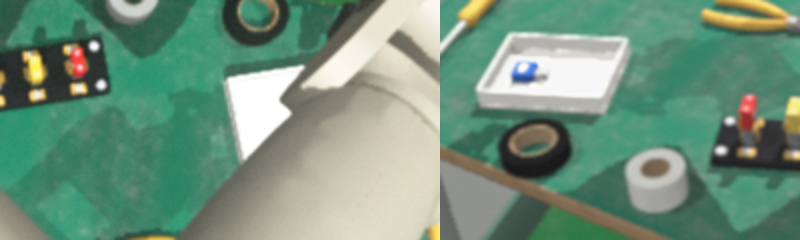

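The blue fuse lies inside the tray, and the yellow and red fuses are plugged in. Next, over to the green button.

Request:
{"name": "step_arm", "arguments": {
  "deltas": [
    [[0.04,0.006,0,0],[0.08,0.012,0,0],[0.12,0.018,0,0],[0.16,0.024,0,0],[0.2,0.03,0,0],[0.24,0.036,0,0],[0.28,0.042,0,0],[0.32,0.048,0,0],[0.36,0.054,0,0],[0.4,0.059,0,0]]
  ],
  "claw": 0
}}

```text
clock: 9.85
tcp_pos: [0.5575, 0.0195, 0.122]
ee_rot: [-0.001, 0.658, 0.753, -0.001]
force: [0.3, 0.4, 0.1]
opening: -0.0001
finger_force: 0.0
```

Request:
{"name": "step_arm", "arguments": {
  "deltas": [
    [[0.04,0.006,0,0],[0.08,0.012,0,0],[0.12,0.018,0,0],[0.136,0.02,0,0],[0.136,0.02,0.02,0],[0.136,0.02,0.04,0],[0.136,0.02,0.04,0]]
  ]
}}

```text
clock: 10.43
tcp_pos: [0.5574, 0.1552, 0.0785]
ee_rot: [-0.003, 0.658, 0.753, -0.003]
force: [-1.0, -0.4, -0.9]
opening: 0.0004
finger_force: 0.0
```

```bash
python3 - <<'E'
from h import *
shot('wrist','w6.png');s=observe();print(s['tcp_pos'],s['opening'],s['force'])
E
```

```text
[0.5585352  0.15494056 0.08067295] 0.0001544669516163918 [0.07936902 0.87105156 0.4902461 ]
```

View pics/w6.png

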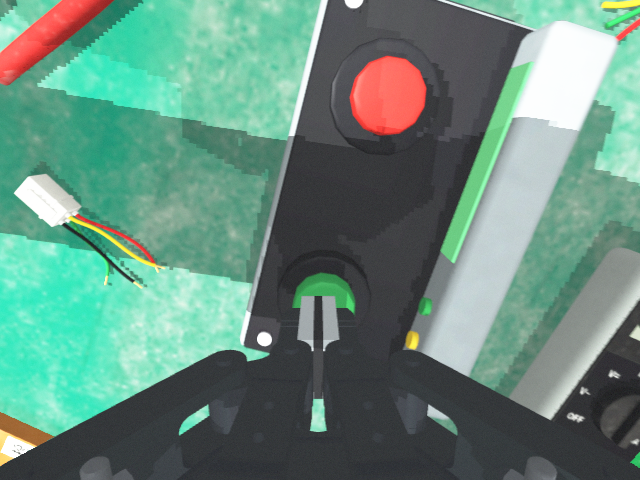

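The finger tips are over the green cap, at about (320,295), and the red button is up. I'll press as before (bottom was at TCP z of about 0.066).

Request:
{"name": "step_arm", "arguments": {
  "deltas": [
    [[0,0,0.007,0],[0,0,0.01,0],[0,0,0.013,0],[0,0,0.015,0],[0,0,0.017,0],[0,0,0.018,0],[0,0,0.018,0]]
  ]
}}

```text
clock: 11.07
tcp_pos: [0.5604, 0.1547, 0.0661]
ee_rot: [0.001, 0.658, 0.753, 0.0]
force: [-2.3, -1.7, 8.9]
opening: -0.0002
finger_force: 4.0
```

Request:
{"name": "step_arm", "arguments": {
  "deltas": [
    [[0,0,0.001,0],[0,0,0.002,0],[0,0,0.002,0]]
  ]
}}

```text
clock: 11.32
tcp_pos: [0.5606, 0.1548, 0.0658]
ee_rot: [0.001, 0.658, 0.753, 0.0]
force: [-8.8, -3.6, 22.5]
opening: -0.0001
finger_force: 11.4
```

Bottomed out, the same as the stop button. Releasing.

Request:
{"name": "step_arm", "arguments": {
  "deltas": [
    [[0,0,-0.01,0],[0,0,-0.03,0],[0,0,-0.06,0],[0,0,-0.1,0],[0,0,-0.12,0],[0,0,-0.12,0],[0,0,-0.12,0]]
  ]
}}

```text
clock: 11.9
tcp_pos: [0.5604, 0.155, 0.1837]
ee_rot: [0.001, 0.658, 0.753, 0.001]
force: [0.3, -0.3, 0.4]
opening: 0.0003
finger_force: 0.0
```

```bash
python3 - <<'E'
from h import *
s=observe();print(s['tcp_pos'],s['force']);print(close_job())
E
```

```text
[0.56038356 0.15502348 0.18371075] [ 0.32205978 -0.28658088  0.43806001]
the job is handed in; nothing more can be done
None
```

I pressed and released stop, put the blue fuse in the tray with yellow and red still plugged in, pressed and released start, and handed the job in at about 12 s; no verdict was returned.

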